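Fit a tape cassette to the label printer and click its cover shut

TASK

Get the price-label printer on the gallery shop's table ready: lay the thick tape cassette in its open bay, flat on the bay's floor, then swing the cover over and press the middle of its near edge down slowly and gently until you feel the catch snap past and the cover is held shut. The catch is screw-adjusted and sits higher or lower each time, so go by feel and stop as soon as the cover has seated; the cover is light plastic and must not be forced. Leave the thin cassette where it lies.

Things in the scene. Friction and masses are not known exactly. Their poses are not given: they have to be found in the camera images.
- cassette_mid (a point): centre (half-way up) of the thick tape cassette: loose grey plastic box 80 mm long (its x), 52 mm wide (its y), 27 mm thick (its z), 50 to 110 g, lying flat on the table to one side of the printer; two round spool marks on top. It fits the bay either way round. Grip it across the 52 mm.
- thin_mid (a point): centre of the thin tape cassette: same outline (80 x 52 mm) but only 15 mm thick, lying flat on the other side of the printer. Not wanted: it must stay within 30 mm of where it lies.
- printer: white desktop label printer, fixed to the table, 190 mm deep (x), 130 mm wide (y); origin on the table under the bay's front half. x points from its keypad (robot's side, about 50 mm high) to the cover's hinge at the back, z up. The points bay, hinge, press_place and catch_slot are fixed on it, with the same axes.
- bay (a point): middle of the cassette bay's mouth, level with its rim, 62 mm above the table, 20 mm along +x from printer. Bay 84 mm long (x), 55 mm wide (y): 2 mm spare at each end, 1.5 mm at each side. Floor 31 mm below the rim, so a seated cassette's top is 4 mm below it. Both long sides have a finger notch, 52 mm long (x), 23 mm deep, open to the outside, for fingers holding the cassette.
- hinge (a point): middle of the cover's hinge line (along y), 62 mm from bay along +x, 5.5 mm above the rim. Cover: flat white plate 124 mm long, 134 wide, 6 thick, 90 g. It starts open, leaning back 19 degrees past upright, free edge 187 mm above the table, 40 mm beyond the hinge. Pushed from behind past upright it sinks by itself in 1 to 1.5 s (damped) and rests on its catch, not yet shut.
- press_place (a point): point at rim height under the middle of the cover's near edge, 52 mm from bay along -x: press the cover down above it. There the cover's top rests on the catch 20 mm above the rim, and is 12 mm above it when latched, both give or take 6.5 mm: the catch is screw-adjusted and its setting not measured. Never press or squeeze the cover with over 18 N: go at 10 mm/s or less, a faster run onto the seat exceeds it.
- catch_slot (a point): slot at the near end of the bay, 50 mm from bay along -x, 8 mm below the rim, with a sprung roller catch and a firm seat for the steel rod under the cover. Pressing the cover, force rises over 3 mm to a peak of 5 to 8 N, falls to nothing over 4 to 5 mm, then the cover snaps down the last 1 mm onto the seat, where force rises steeply. Let go before that, it springs up.

How it is judged:
On the way, in this order (a step that is already met when the one before it is completed fails the run):
1. the thick cassette lies flat on the floor of the bay (z of cassette_mid in the frame of bay below -0.0155 m and horizontal distance between cassette_mid and bay below 0.005 m and angle between the z axis of cassette_mid and the z axis of bay, either way round below 0.05 rad), for 0.2 s.
2. the cover's rod has snapped past the catch and stands on its seat (distance between cover_c1 and latch_c0 below 0.0117 m), for 0.2 s.
At the end, for the whole second after the job is handed in: the thick cassette lies flat on the bay's floor (its centre over 15.5 mm below the rim, within 5 mm of the bay's middle, level to 0.05 rad); the cover is snapped shut and stays so (its rod down on the seat to 0.7 mm); the thin cassette is within 30 mm of its start (all of step 1 and distance between cover_c1 and latch_c0 below 0.0117 m and distance of thin_mid from where it was at the start of the episode below 0.03 m); the robot touches nothing.
It fails at once if the cover is pressed or squeezed with over 18 N (contact force between any of the fingers, the arm and cover above 18 N).
It fails at once if the thin cassette is moved (distance of thin_mid from where it was at the start of the episode above 0.03 m).
It also fails if it takes over 70 s, if anything falls off the work surface, if the arm or the gripper's body presses on something with over 40 N, if the wrist force passes 120 N, or if a joint passes its speed limit or range.

ROBOT

A 6-joint arm with a two-finger parallel gripper is mounted at the origin on the work surface. World frame = base frame: x ahead of the robot, y to its left, z up, the work surface at z = 0. Lengths are in m, angles in rad, forces in N, time in s.
With the tool pointing down it reaches from about 0.35 to 0.725 m from the base axis. Payload 6 kg.
Tool frame: the origin (TCP) lies midway between the tips of the shut fingers; the grasp point (between the pads) lies 19 mm behind it; z points along the fingers, y is the direction in which the jaws open and shut (so a half turn about z gives the same grasp; the last joint's range is limited). The gripper opens to 85 mm and grips with 20 to 120 N. Pads are 22 mm wide; open, the fingers measure 114 mm over their backs; the gripper's body (76 mm by 85 mm) begins 54 mm behind the grasp point. The pads swing forward as they close: fully open they stand 13 mm farther back than shut.
Start: joints at [1.546, 0.04, 0.085, 0, -1.615, -0.334], TCP at [0.211, 0.562, 0.231] pointing down, gripper open.
Joint ranges: [-2.56, 2.56], [-1.29, 2.01], [-1.08, 1.49], [-3.29, 1.98], [-2.81, -0.18], [-2.99, 2.99]. Speed limits (rad/s): [2.57, 2.57, 3.01, 3.14, 3.14, 3.14].

INTERFACE

Orientations are given as [roll, pitch, yaw] about the fixed x, y, z axes, in that order (R = Rz(yaw) Ry(pitch) Rx(roll)).
In Python, from bench import * gives the robot as it stands.
- The arm moves only by the shell command python3 -m jog 'ROWS' [FORCE]. ROWS is JSON, a list of rows, each a list of 3 entries, a list of its own where there are three numbers: the finger opening in mm, from 0 to 85.4, then the shift along the tool's x, y, z in mm, then the turn, a rotation vector about the tool's x, y, z in degrees. A call has exactly 8 rows; each row is the pose to reach, as a shift and turn from the pose measured when the call began, along the tool's axes at that moment; what a row does not reach only later rows make up. A row lasts 1/12 s, in which the tool goes at most 41.7 mm and 7.16 degrees, less where a joint would pass 70% of its speed; a pose out of reach is approached as far as the arm can. A call with a gripper value outside its range is refused whole. The fingers move at their own pace and stop on an object; FORCE is the grip in N (left out, the last holds). Time passes only in rows, so rows that repeat a pose let the fingers close, or fill a call up. It gives the time, the measured TCP pose, the force and the opening at its end, in the units of the state.
- get_obs(): the state, without advancing time (a new reading comes with each control period).
- grab_frame(name): name is "side" or "top" or "wrist"; returns the picture (400x640x3 uint8, red, green, blue); there is no depth.
- calibration(name): a dict with "K" (3x3 intrinsics, pixels), "extrinsics" (4x4, takes a point from world to camera coordinates); the wrist camera has in their place "hand_eye" (4x4, takes a point from camera to tool coordinates, whose origin is the TCP and whose axes are the flange's). Camera axes: x right, y down, z forward; pixel columns grow to the right and rows downward; lengths in m; the calibration is good to about 2 mm. A picture is of the moment at which its call begins: read the wrist's pose just before it. calibration takes no time and is no camera call.
- finish_job(): hands the job in, once; it reports no verdict.
Trained networks look in the newest picture that a camera, given by its name, has taken for a name from the list of things; names that differ only in an ending like _2 or _b are one class to them, and where a whole thing is asked for, a point or a joint stands for the part that bears it (a point fixed in the world has none). Each returns a list of dicts, best first, with "confidence" (0 to 1); they miss things now and then, are a little off and sometimes report something else, mostly with a low value. They report only what shows in the picture. A call takes as long as a camera call.
- look_for(thing, camera): "uv" ([column, row] in pixels, amid what is visible of it).
- regions_of(thing, camera): "mask" (400x640 bool, what is visible of it) and "uv" ([column, row] in pixels, amid what is visible of it).
- mark_of(thing, camera): "uv" ([column, row] in pixels: a listed point, or the origin of a listed thing).
The state is a dict: "t": time; "joints": joint angles; "qd": joint speeds; "effort": joint torques, N m; "ee_pos": TCP position; "eef_rot": TCP orientation; "ft_force": force on the tool from outside, world axes, zero at the start; "ft_torque": the same for the moment, N m; "width": finger opening in m.
Only numpy, scipy, OpenCV 4.12 (cv2) and the standard library are available. Lean on these libraries where they do the work, as an engineer would, in place of code of your own. Each camera call takes 0.05 s, during which the arm holds its last target.

## Working session

There is one attempt and no reset: what is moved stays moved. The work goes in short steps, Python scripts to look and compute and a shell command to move; the robot and the scene stay as the last step left them, time stands still between calls to the robot, and variables do not carry over. Pictures are saved under pics/ and viewed, and the job is handed in when it is done.

```bash
ls; mkdir -p pics
cat > h.py <<'E'
from bench import *
import numpy as np, cv2
from scipy.spatial.transform import Rotation as R
def Rt(o): return R.from_euler('xyz',o['eef_rot']).as_matrix()
def cam(name,o=None):
    c=calibration(name); K=np.array(c['K'])
    if name=='wrist':
        o=o or get_obs(); T=np.eye(4); T[:3,:3]=Rt(o); T[:3,3]=o['ee_pos']
        return K,np.linalg.inv(T@np.array(c['hand_eye']))
    return K,np.array(c['extrinsics'])
def proj(P,K,E):
    p=E[:3,:3]@np.array(P,float)+E[:3,3]; p=K@p; return p[:2]/p[2]
def atz(uv,z,K,E):
    d=E[:3,:3].T@np.linalg.inv(K)@np.array([uv[0],uv[1],1.]); c=-E[:3,:3].T@E[:3,3]
    return c+d*(z-c[2])/d[2]
def tri(obs): # list of (uv,K,E)
    A=[];
    for uv,K,E in obs:
        P=K@E[:3]; A+= [uv[0]*P[2]-P[0],uv[1]*P[2]-P[1]]
    A=np.array(A); return np.linalg.lstsq(A[:,:3],-A[:,3],rcond=None)[0]
def save(n,im): cv2.imwrite('pics/'+n+'.png',cv2.cvtColor(im,cv2.COLOR_RGB2BGR))
E
python3 - <<'E'
from h import *
print(get_obs())
for n in ['top','side']:
    im=grab_frame(n); save(n+'0',im)
    K,E=cam(n); print(n,-E[:3,:3].T@E[:3,3])
    for t in ['cassette_mid','thin_mid','printer','bay','hinge','press_place','catch_slot']:
        for r in mark_of(t,n)[:2]: print(n,t,np.round(r['uv'],1),round(r['confidence'],2))
E
```

```text
pics
{'t': 0.0, 'joints': array([ 1.54568979e+00,  4.07983708e-02,  8.37948401e-02, -4.36829405e-04,
       -1.61550453e+00, -3.33708217e-01]), 'qd': array([ 0.00028115, -0.00121554,  0.00029364,  0.00096562,  0.00042449,
       -0.00028567]), 'effort': array([ 1.10946810e-03, -3.68198955e+01,  3.47415233e+01,  6.93200022e+00,
       -5.28095567e-03, -3.41003572e-07]), 'ee_pos': array([0.21051091, 0.56150351, 0.23028296]), 'eef_rot': array([ 3.13983240e+00, -1.48324598e-04, -3.58795471e-01]), 'ft_force': array([ 0.31809754, -0.61580952, -0.71318686]), 'ft_torque': array([-0.03431712,  0.02892833,  0.00511639]), 'width': 0.08549509512918262}
top [0.45377231 0.01057247 0.83412315]
top cassette_mid [437.3 235.2] 0.66
top thin_mid [198.  205.6] 0.86
top printer [337.  208.2] 0.97
top bay [332.3 196.6] 0.79
top hinge [320.1 166.3] 0.76
top press_place [346.4 221.4] 0.74
top catch_slot [338.8 221.8] 0.64
side [ 0.47785722 -0.63951744  0.72752507]
side thin_mid [311.  159.5] 0.59
side printer [312.8 235.6] 0.88
side bay [324.1 219.3] 0.72
side hinge [351.4 206.4] 0.84
side press_place [306.7 225.8] 0.84
side catch_slot [305.3 228.1] 0.98
```

View pics/top0.png

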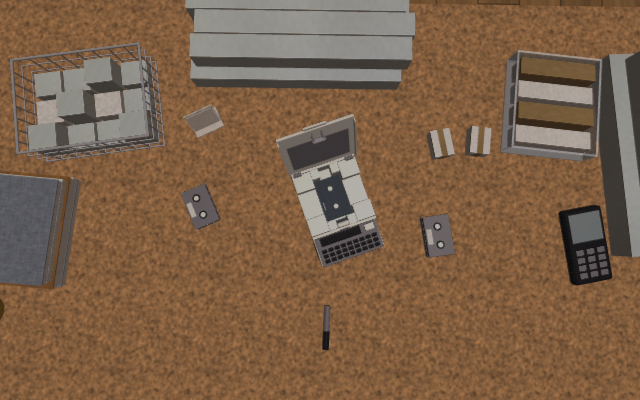

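View pics/side0.png

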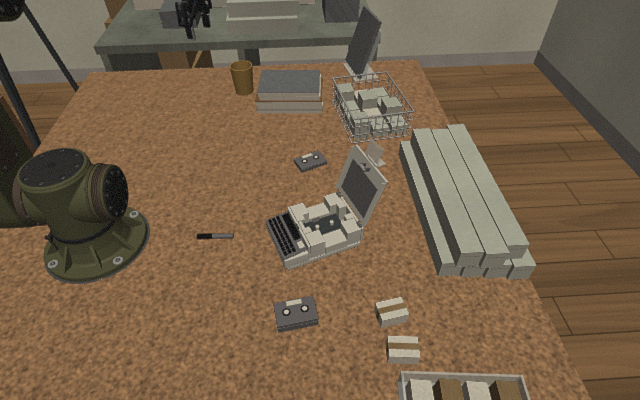

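Run:
```python
from h import *
Kt,Et=cam('top');Ks,Es=cam('side')
for n,a,b in [('bay',(332.3,196.6),(324.1,219.3)),('hinge',(320.1,166.3),(351.4,206.4)),('press',(346.4,221.4),(306.7,225.8)),('slot',(338.8,221.8),(305.3,228.1)),('printer',(337,208.2),(312.8,235.6)),('thin',(198,205.6),(311,159.5))]:
    print(n,np.round(tri([(a,Kt,Et),(b,Ks,Es)]),4))
print('cas',atz((437.3,235.2),.0135,Kt,Et))
```

```text
bay [ 0.5275 -0.0162  0.0504]
hinge [0.5882 0.008  0.062 ]
press [ 0.4835 -0.0428  0.0611]
slot [ 0.4818 -0.0295  0.039 ]
printer [ 0.5043 -0.0274  0.0096]
thin [0.511  0.2542 0.0061]
cas [ 0.45563392 -0.22836702  0.0135    ]
```

Run:
```python
from h import *
print(np.round(calibration('wrist')['hand_eye'],3),np.array(calibration('wrist')['K']))
o=get_obs(); M=Rt(o); p=o['ee_pos']
tgt=np.array([.40,-.20,.28])
print(M.T@(tgt-p)*1000, (R.from_matrix(M).inv()*R.from_euler('xyz',[np.pi,0,.12])).as_rotvec(degrees=True))
```

```text
[[ 0.001 -0.963 -0.268  0.068]
 [ 1.     0.     0.002  0.001]
 [-0.001 -0.268  0.963 -0.143]
 [ 0.     0.     0.     1.   ]] [[292.75436338   0.         318.97680849]
 [  0.         292.75436338 196.71121284]
 [  0.           0.           1.        ]]
[444.77536735 646.78732972 -48.67994799] [ 2.23033601e-03 -1.41299786e-04 -2.74319266e+01]
```

```bash
cat > to.py <<'E'
from h import *
import sys
a=[float(x) for x in sys.argv[1:]]  # x y z yawdeg
o=get_obs(); M=Rt(o); p=o['ee_pos']
q=(R.from_matrix(M).inv()*R.from_euler('xyz',[np.pi,0,np.radians(a[3])]))
print('t',round(o['t'],2),'shift',np.round(M.T@(np.array(a[:3])-p)*1000,1),'turn',np.round(q.as_rotvec(degrees=True),2),'F',np.round(o['ft_force'],2),'w',round(o['width']*1000,1))
E
python3 to.py .36 .2 .27 -80; python3 to.py .40 .2 .27 -80
```

```text
t 0.8 shift [266.9 286.3 -38.7] turn [ 0.   -0.   59.44] F [ 0.38 -0.9  -0.83] w 85.2
t 0.8 shift [304.3 272.3 -38.7] turn [ 0.   -0.   59.44] F [ 0.38 -0.9  -0.83] w 85.2
```

```bash
python3 -m jog '[[85,[28,28,-10],[0,0,7]],[85,[56,56,-20],[0,0,14]],[85,[84,84,-30],[0,0,21]],[85,[112,112,-38],[0,0,28]],[85,[140,140,-38],[0,0,35]],[85,[168,168,-38],[0,0,42]],[85,[196,196,-38],[0,0,49]],[85,[224,224,-38],[0,0,56]]]'; python3 to.py .456 -.228 .25 -173
```

```text
t: 1.47
ee_pos: [0.342, 0.2716, 0.2697]
eef_rot: [-3.141, 0.001, -1.342]
ft_force: [1.1, 0.8, 0.2]
width: 0.0851
t 1.47 shift [512.4   2.5  19.2] turn [1.000e-02 7.000e-02 9.614e+01] F [1.07 0.81 0.18] w 85.1
```

```bash
python3 -m jog '[[85,[40,0,0],[0,0,7]],[85,[80,0,0],[0,0,14]],[85,[120,0,0],[0,0,21]],[85,[160,0,0],[0,0,28]],[85,[200,0,0],[0,0,35]],[85,[240,0,0],[0,0,42]],[85,[280,0,0],[0,0,49]],[85,[320,0,0],[0,0,56]]]'; python3 to.py .456 -.228 .24 -173
```

```text
t: 2.13
ee_pos: [0.4146, -0.042, 0.27]
eef_rot: [-3.141, 0.003, -2.325]
ft_force: [1.7, 1.1, -0.6]
width: 0.0849
t 2.13 shift [ 107.3 -157.4   29.7] turn [3.000e-02 1.700e-01 3.981e+01] F [ 1.68  1.09 -0.61] w 84.9
```

```bash
python3 to.py .456 -.228 .24 -173
```

```text
t 2.13 shift [ 107.3 -157.4   29.7] turn [3.000e-02 1.700e-01 3.981e+01] F [ 1.68  1.09 -0.61] w 84.9
```

```bash
cat > look.py <<'E'
from h import *
import sys
tag=sys.argv[1]; things=sys.argv[2:]
o=get_obs(); im=grab_frame('wrist'); K,E=cam('wrist',o); save(tag,im)
Z={'cassette_mid':.0135,'thin_mid':.0075,'printer':0,'bay':.062,'hinge':.0675,'press_place':.062,'catch_slot':.054}
for t in things:
    for r in mark_of(t,'wrist')[:2]: print(t,np.round(r['uv'],1),round(r['confidence'],2),np.round(atz(r['uv'],Z[t],K,E),4))
np.savez('pics/'+tag+'.npz',K=K,E=E)
E
python3 look.py w1 bay hinge press_place catch_slot cassette_mid printer
python3 -m jog '[[85,[14,-20,4],[0,0,5]],[85,[28,-40,8],[0,0,10]],[85,[42,-60,12],[0,0,15]],[85,[56,-80,16],[0,0,20]],[85,[70,-100,20],[0,0,25]],[85,[84,-120,24],[0,0,30]],[85,[98,-140,27],[0,0,35]],[85,[107,-157,30],[0,0,40]]]'; python3 look.py w2 cassette_mid
```

```text
bay [270.8 244.4] 0.82 [ 0.5251 -0.017   0.062 ]
bay [283.3 214. ] 0.28 [ 0.4836 -0.0354  0.062 ]
hinge [249.5 286.9] 0.64 [0.5877 0.0056 0.0675]
press_place [283.4 208.8] 0.91 [ 0.4787 -0.0402  0.062 ]
catch_slot [284.3 212.6] 0.75 [ 0.484  -0.0346  0.054 ]
cassette_mid [198.  82.] 0.7 [ 0.4532 -0.2277  0.0135]
printer [279.2 219. ] 0.8 [ 0.5141 -0.024   0.    ]
t: 3.15
ee_pos: [0.4582, -0.2239, 0.2391]
eef_rot: [3.14, 0.001, -3.016]
ft_force: [0.4, 0.4, -0.3]
width: 0.0854
cassette_mid [319.8 168.7] 0.77 [ 0.4557 -0.2239  0.0135]
cassette_mid [481.2 255.7] 0.61 [0.5481 0.013  0.0135]
```

View pics/w1.png

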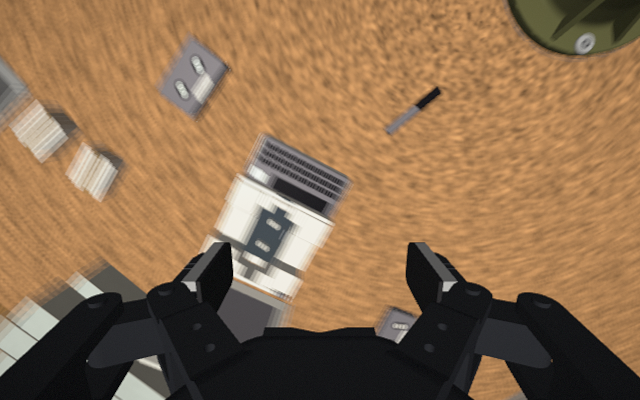

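View pics/w2.png

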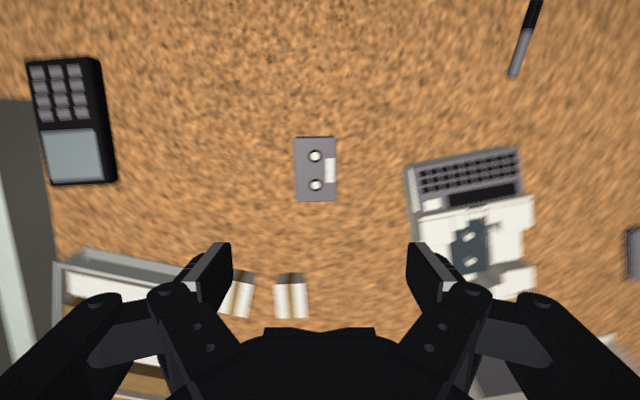

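```bash
python3 -m jog '[[85,[0,0,20],[0,0,0]],[85,[0,0,40],[0,0,0]],[85,[0,0,60],[0,0,0]],[85,[0,0,80],[0,0,0]],[85,[0,0,100],[0,0,0]],[85,[0,0,120],[0,0,0]],[85,[0,0,120],[0,0,0]],[85,[0,0,120],[0,0,0]]]'
cat > cas.py <<'E'
from h import *
import sys
tag,z=sys.argv[1],float(sys.argv[2])
o=get_obs(); im=grab_frame('wrist'); K,E=cam('wrist',o); save(tag,im)
for r in mark_of('cassette_mid','wrist')[:2]: print(r['uv'],r['confidence'],atz(r['uv'],z-.0135,K,E))
for r in regions_of('cassette_mid','wrist')[:1]:
    m=r['mask'].astype(np.uint8); c=max(cv2.findContours(m,0,2)[0],key=cv2.contourArea).reshape(-1,2)
    P=np.array([atz(q,z,K,E)[:2] for q in c])
    print('conf',r['confidence'],'uvbox',c.min(0),c.max(0)); (cx,w,a)=cv2.minAreaRect((P*1000).astype(np.float32)); print('rect at top',cx,w,a)
print('tcp',o['ee_pos'],np.degrees(o['eef_rot']))
E
python3 cas.py w3 .027
```

```text
t: 3.92
ee_pos: [0.4579, -0.2225, 0.1177]
eef_rot: [3.14, -0.003, -3.012]
ft_force: [0.5, -0.0, 0.4]
width: 0.0847
[314.1, 193.0] 0.89 [ 0.45572059 -0.2278661   0.0135    ]
conf 0.29 uvbox [439 156] [639 372]
rect at top (514.134521484375, -8.801910400390625) (239.49111938476562, 162.71681213378906) 23.495967864990234
tcp [ 0.45793168 -0.22254693  0.11773731] [ 1.79894311e+02 -1.65966504e-01 -1.72602393e+02]
```

View pics/w3.png

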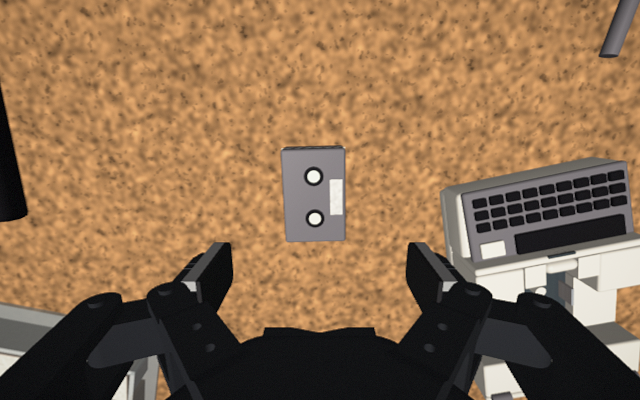

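```bash
python3 - <<'E'
from h import *
d=np.load('pics/w3.npz') if False else None
o=get_obs(); K,E=cam('wrist',o)
im=cv2.imread('pics/w3.png'); hsv=cv2.cvtColor(im,cv2.COLOR_BGR2HSV)
m=np.zeros((400,640),np.uint8); m[140:250,270:360]=(hsv[140:250,270:360,1]<60)*255
m=cv2.morphologyEx(m,cv2.MORPH_CLOSE,np.ones((15,15)));m=cv2.morphologyEx(m,cv2.MORPH_OPEN,np.ones((5,5)))
c=max(cv2.findContours(m,0,2)[0],key=cv2.contourArea).reshape(-1,2)
P=np.array([atz(q,.027,K,E)[:2]*1000 for q in c],np.float32); print(cv2.minAreaRect(P))
P=[atz(q,.027,K,E)[:2]*1000 for q in [(282,151),(344,149),(345,241),(286,242)]]; print(np.round(P,1),np.mean(P,0))
print(cv2.minAreaRect(c.astype(np.float32)))
E
python3 to.py .4558 -.2278 .011 -172.6
```

```text
((456.6214599609375, -229.41006469726562), (81.67627716064453, 50.98036575317383), 8.649282455444336)
[[ 423.  -259. ]
 [ 415.1 -209.9]
 [ 493.7 -197.1]
 [ 501.3 -248. ]] [ 458.27064786 -228.50690366]
((312.5, 193.5), (95.0, 63.0), 90.0)
t 4.07 shift [  3.8  -3.8 108.9] turn [ 0.03  0.07 -0.11] F [ 1.07 -0.26  0.49] w 85.1
```

```bash
python3 -m jog '[[85,[2,-6,15],[0,0,-1.4]],[85,[2,-6,32],[0,0,-1.4]],[85,[2,-6,50],[0,0,-1.4]],[85,[2,-6,68],[0,0,-1.4]],[85,[2,-6,85],[0,0,-1.4]],[85,[2,-6,98],[0,0,-1.4]],[85,[2,-6,107],[0,0,-1.4]],[85,[2,-6,107],[0,0,-1.4]]]'; python3 to.py .4567 -.2287 .011 -171.2
```

```text
t: 4.73
ee_pos: [0.4574, -0.2294, 0.0119]
eef_rot: [3.14, -0.0, -2.99]
ft_force: [-0.2, 0.0, -0.6]
width: 0.0855
t 4.73 shift [0.6 0.8 0.9] turn [ 0.08 -0.02 -0.1 ] F [-0.21  0.01 -0.63] w 85.5
```

```bash
python3 look.py w4 cassette_mid
```

```text
cassette_mid [326.  246.1] 0.82 [ 0.4555 -0.2268  0.0135]
```

View pics/w4.png

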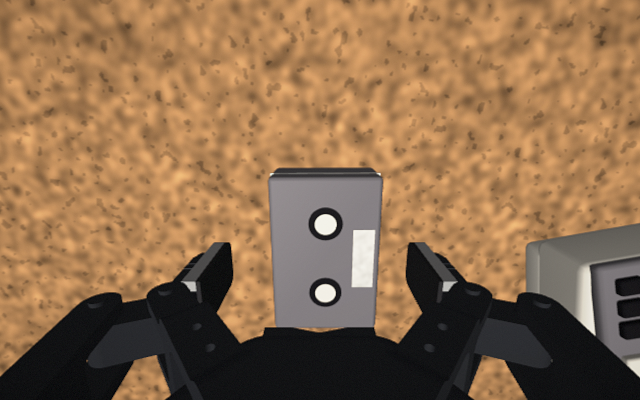

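Run:
```python
from h import *
o=get_obs();K,E=cam('wrist',o);M=Rt(o)
for uv in [(325,224),(325,293),(268,175),(383,175),(274,326),(376,326)]:
    P=atz(uv,.027,K,E); print(uv,np.round(P,4),np.round(M.T@(P-o['ee_pos'])*1000,1))
```

```text
(325, 224) [ 0.4402 -0.2306  0.027 ] [ 18.2   2.  -13. ]
(325, 293) [ 0.477  -0.2247  0.027 ] [-19.    2.2 -12.9]
(268, 175) [ 0.4209 -0.2597  0.027 ] [ 41.7 -23.8 -13.1]
(383, 175) [ 0.413  -0.2085  0.027 ] [ 41.8  28.  -13.1]
(274, 326) [ 0.5006 -0.2481  0.027 ] [-38.8 -24.4 -12.9]
(376, 326) [ 0.4924 -0.1952  0.027 ] [-38.7  29.1 -12.9]
```

```bash
python3 -m jog '[[85,[0.5,2,3],[0,0,0]],[75,[0.5,2,3],[0,0,0]],[65,[0.5,2,3],[0,0,0]],[60,[0.5,2,3],[0,0,0]],[50,[0.5,2,3],[0,0,0]],[45,[0.5,2,3],[0,0,0]],[45,[0.5,2,3],[0,0,0]],[45,[0.5,2,3],[0,0,0]]]' 40; python3 to.py .4567 -.2287 .011 -171.2
```

```text
t: 5.5
ee_pos: [0.4582, -0.2281, 0.0118]
eef_rot: [-3.141, 0.003, -2.989]
ft_force: [-1.0, 1.4, 4.7]
width: 0.0509
t 5.5 shift [ 1.6 -0.4  0.8] turn [-0.04  0.18 -0.07] F [-1.01  1.36  4.67] w 50.9
```

```bash
python3 -m jog '[[45,[0,0,-10],[0,0,0]],[45,[0,0,-30],[0,0,0]],[45,[0,0,-50],[0,0,0]],[45,[0,0,-80],[0,0,0]],[45,[0,0,-110],[0,0,0]],[45,[0,0,-130],[0,0,0]],[45,[0,0,-140],[0,0,0]],[45,[0,0,-140],[0,0,0]]]';  python3 look.py w5 cassette_mid; python3 to.py .5265 -.0165 .15 -158
```

```text
t: 6.17
ee_pos: [0.4586, -0.2283, 0.1543]
eef_rot: [-3.139, 0.007, -2.989]
ft_force: [0.7, 0.1, -1.0]
width: 0.0508
cassette_mid [320.3 244.1] 0.84 [ 0.5216 -0.2184  0.0135]
t 6.27 shift [-100.4  198.2    0.7] turn [  0.02   0.11 -13.28] F [ 0.75 -0.72 -1.73] w 51.0
```

View pics/w5.png

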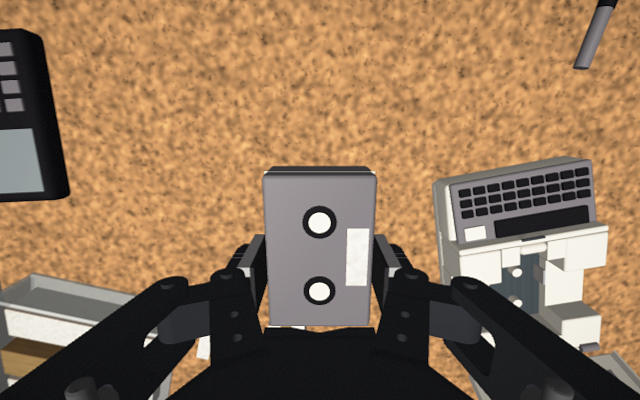

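```bash
python3 to.py .5835 -.123 .15 -159
```

```text
t 6.27 shift [-140.6   84.3    0.7] turn [  0.02   0.11 -12.28] F [ 0.75 -0.72 -1.73] w 51.0
```

```bash
python3 -m jog '[[45,[-25,15,0],[0,0,-2]],[45,[-50,30,0],[0,0,-4]],[45,[-75,45,0],[0,0,-6]],[45,[-100,60,0],[0,0,-8]],[45,[-125,75,0],[0,0,-10]],[45,[-140,84,0],[0,0,-12]],[45,[-140,84,0],[0,0,-12]],[45,[-140,84,0],[0,0,-12]]]';  python3 look.py w6 bay hinge press_place catch_slot printer
```

```text
t: 6.93
ee_pos: [0.5823, -0.1226, 0.1476]
eef_rot: [3.14, -0.003, -2.779]
ft_force: [0.5, 0.3, -1.0]
width: 0.051
bay [468.5 185.2] 0.95 [ 0.5265 -0.0164  0.062 ]
hinge [458.8 257.7] 0.66 [0.5845 0.0028 0.0675]
press_place [475.3 118.1] 0.92 [ 0.4786 -0.0366  0.062 ]
catch_slot [470.3 121.5] 0.58 [ 0.4809 -0.0351  0.054 ]
```

View pics/w6.png

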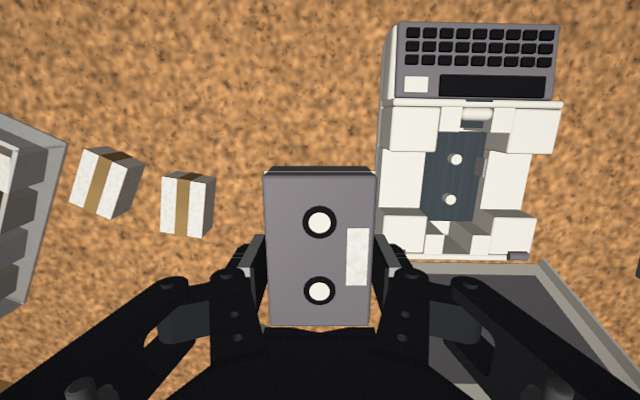

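Run:
```python
import cv2
im=cv2.imread('pics/w6.png'); cv2.imwrite('pics/w6z.png',cv2.resize(im[85:275,370:570],None,fx=3.9,fy=3.1,interpolation=cv2.INTER_CUBIC)) if False else cv2.imwrite('pics/w6z.png',cv2.resize(im[90:270,370:570],None,fx=3,fy=3,interpolation=cv2.INTER_CUBIC))
```

```text
(no output)
```

View pics/w6z.png

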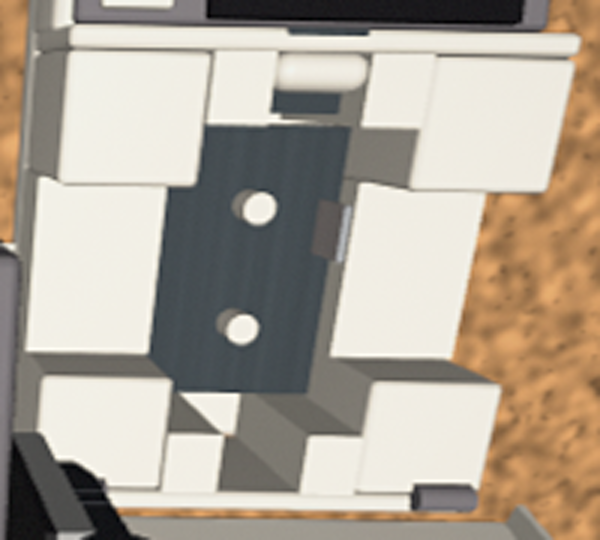

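Run:
```python
from h import *
d=np.load('pics/w6.npz');K,E=d['K'],d['E']
def P(a,z=.062): return atz((a[0]/3+370,a[1]/3+90),z,K,E)[:2]*1000
L=[P(a) for a in [(212,52),(197,186),(172,378),(158,487)]]
Rr=[P(a) for a in [(435,57),(412,190),(373,382),(358,490)]]
print(np.round(L,1));print(np.round(Rr,1))
def ang(S):
    S=np.array(S); v=np.linalg.svd(S-S.mean(0))[2][0]; v*=np.sign(v[0]); return np.degrees(np.arctan2(v[1],v[0]))
print(ang(L),ang(Rr), 'notch corners mean',np.mean([L[1],L[2],Rr[1],Rr[2]],0), 'widths',np.linalg.norm(L[1]-Rr[1]),np.linalg.norm(L[2]-Rr[2]),'len',np.linalg.norm(L[1]-L[2]),np.linalg.norm(Rr[1]-Rr[2]))
v=np.array(Rr[1])-L[1]; print(np.degrees(np.arctan2(v[0],-v[1])), v)
# floor
F=[P(a,.031) for a in [(205,125),(350,127),(308,393),(152,388)]]; print(np.round(F,1))
pg=[P(a,.04) for a in [(259,208),(242,328)]]; print(pg)
o=get_obs();M=Rt(o);
K,E=cam('wrist',o)
zt=o['ee_pos'][2]+.014
for uv in [(319.5,222),(319.5,291),(263,173),(377,173),(269,325),(372,325)]:
    X=atz(uv,zt,K,E); print(uv,np.round(M.T@(X-o['ee_pos'])*1000,1))
```

```text
[[481.  -64.6]
 [512.1 -53. ]
 [561.7 -35.6]
 [592.6 -24.7]]
[[ 4.622e+02 -1.200e+01]
 [ 4.932e+02 -3.000e-01]
 [ 5.431e+02  1.670e+01]
 [ 5.732e+02  2.900e+01]]
19.595681838149982 20.034494323135338 notch corners mean [527.52870935 -18.06156849] widths 55.94893841543375 55.491702007531885 len 52.529087639544436 52.69033558523693
-160.24933751627066 [-18.9066905   52.65758031]
[[494.5 -46. ]
 [480.1  -6.5]
 [556.7  21.7]
 [572.6 -24.8]]
[array([510.69226545, -24.47561271]), array([544.24931439, -12.40494635])]
(319.5, 222) [ 19.8  -0.6 -14. ]
(319.5, 291) [-17.   -0.5 -14. ]
(263, 173) [ 43.  -25.8 -14.1]
(377, 173) [ 43.   25.  -14.1]
(269, 325) [-37.2 -26.7 -13.9]
(372, 325) [-37.1  26.8 -13.9]
```

```bash
python3 to.py .5296 -.0170 .12 -160.2
```

```text
t 7.23 shift [ 11.8 118.7  30.7] turn [0.01 0.12 0.87] F [-0.14 -0.1  -0.6 ] w 50.9
```

```bash
python3 -m jog '[[45,[2,25,0],[0,0,0.9]],[45,[5,50,0],[0,0,0.9]],[45,[8,75,0],[0,0,0.9]],[45,[11,100,5],[0,0,0.9]],[45,[12,119,15],[0,0,0.9]],[45,[12,119,25],[0,0,0.9]],[45,[12,119,30],[0,0,0.9]],[45,[12,119,30],[0,0,0.9]]]';  python3 look.py w7 bay press_place catch_slot; python3 to.py .5296 -.0170 .12 -160.2
```

```text
t: 7.9
ee_pos: [0.5286, -0.0173, 0.1194]
eef_rot: [3.141, 0.0, -2.797]
ft_force: [-0.7, -0.6, -0.9]
width: 0.0509
press_place [318.  136.6] 0.9 [ 0.4781 -0.037   0.062 ]
catch_slot [319.7 142. ] 0.7 [ 0.4817 -0.0345  0.054 ]
catch_slot [317.7 169.3] 0.55 [ 0.5004 -0.0293  0.054 ]
t 8.1 shift [-0.   0.6  1.3] turn [-0.01  0.16 -0.1 ] F [ 0.41 -0.41  0.14] w 50.9
```

View pics/w7.png

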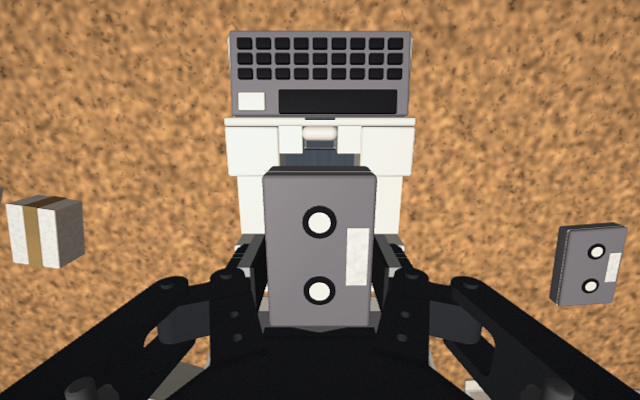

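```bash
python3 -m jog '[[45,[0,0.5,10],[0,0,0]],[45,[0,0.5,20],[0,0,0]],[45,[0,0.5,28],[0,0,0]],[45,[0,0.5,34],[0,0,0]],[45,[0,0.5,38],[0,0,0]],[45,[0,0.5,42],[0,0,0]],[45,[0,0.5,44],[0,0,0]],[45,[0,0.5,44],[0,0,0]]]';  python3 look.py w8 press_place; python3 to.py .5297 -.0171 .043 -160.2
```

```text
t: 8.77
ee_pos: [0.5295, -0.017, 0.0768]
eef_rot: [-3.141, 0.002, -2.798]
ft_force: [-0.1, -0.5, 0.6]
width: 0.0509
press_place [319.6 144.6] 0.97 [ 0.48   -0.0354  0.062 ]
t 8.87 shift [ 0.3  0.  34.6] turn [-0.02  0.18 -0.1 ] F [-0.74  0.03  0.02] w 51.1
```

View pics/w8.png

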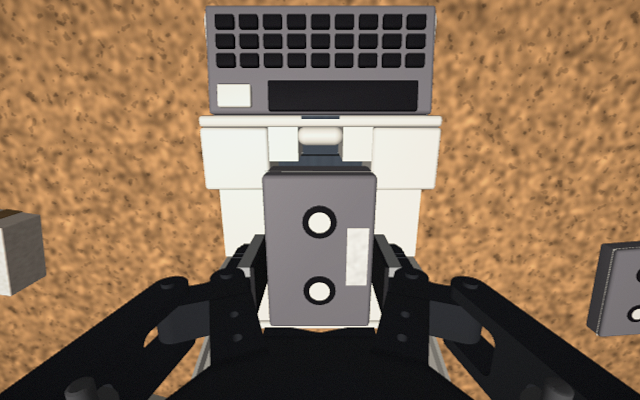

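```bash
python3 -m jog '[[45,[0,0,2],[0,0,0]],[45,[0,0,4],[0,0,0]],[45,[0,0,6],[0,0,0]],[45,[0,0,8],[0,0,0]],[45,[0,0,10],[0,0,0]],[45,[0,0,12],[0,0,0]],[45,[0,0,14],[0,0,0]],[45,[0,0,14],[0,0,0]]]';  python3 to.py .5297 -.0171 .043 -160.2
```

```text
t: 9.53
ee_pos: [0.5296, -0.017, 0.063]
eef_rot: [-3.141, 0.002, -2.798]
ft_force: [-0.9, -0.8, -0.2]
width: 0.0509
t 9.53 shift [ 0.  -0.1 20. ] turn [-0.01  0.13 -0.1 ] F [-0.92 -0.83 -0.15] w 50.9
```

Entered without contact force. Continue.

```bash
python3 -m jog '[[45,[0,0,2],[0,0,0]],[45,[0,0,4],[0,0,0]],[45,[0,0,6],[0,0,0]],[45,[0,0,8],[0,0,0]],[45,[0,0,10],[0,0,0]],[45,[0,0,12],[0,0,0]],[45,[0,0,14],[0,0,0]],[45,[0,0,15],[0,0,0]]]';  python3 to.py .5297 -.0171 .043 -160.2;python3 look.py w9 press_place
```

```text
t: 10.2
ee_pos: [0.5295, -0.017, 0.0476]
eef_rot: [-3.141, 0.002, -2.798]
ft_force: [-0.3, 0.2, -1.1]
width: 0.0506
t 10.2 shift [-0.1 -0.1  4.6] turn [-0.01  0.11 -0.1 ] F [-0.31  0.23 -1.05] w 50.6
press_place [317.2 147.7] 0.94 [ 0.479  -0.0369  0.062 ]
```

View pics/w9.png

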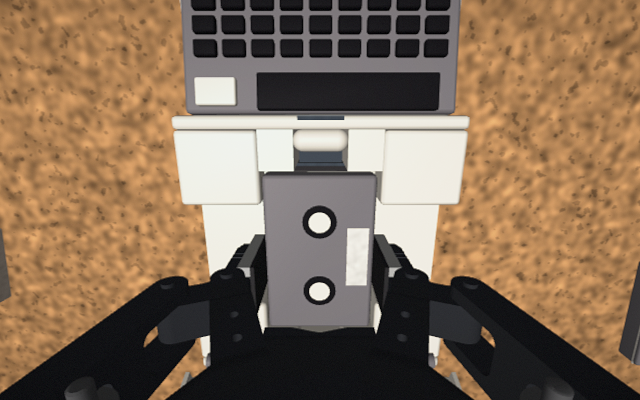

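```bash
python3 -m jog '[[45,[0,0,1],[0,0,0]],[45,[0,0,2],[0,0,0]],[45,[0,0,2.5],[0,0,0]],[45,[0,0,3],[0,0,0]],[45,[0,0,3.5],[0,0,0]],[45,[0,0,4],[0,0,0]],[45,[0,0,4.5],[0,0,0]],[45,[0,0,4.5],[0,0,0]]]';  python3 to.py .5297 -.0171 .043 -160.2
```

```text
t: 10.97
ee_pos: [0.5295, -0.0171, 0.0431]
eef_rot: [-3.142, 0.002, -2.798]
ft_force: [-0.1, 0.3, -1.1]
width: 0.0509
t 10.97 shift [-0.2 -0.1  0.1] turn [-0.   0.1 -0.1] F [-0.15  0.33 -1.07] w 50.9
```

```bash
python3 -m jog '[[45,[0,0,0.5],[0,0,0]],[45,[0,0,1],[0,0,0]],[45,[0,0,1.2],[0,0,0]],[45,[0,0,1.5],[0,0,0]],[45,[0,0,1.5],[0,0,0]],[45,[0,0,1.5],[0,0,0]],[45,[0,0,1.5],[0,0,0]],[45,[0,0,1.5],[0,0,0]]]';  python3 to.py .5297 -.0171 .043 -160.2
```

```text
t: 11.63
ee_pos: [0.5296, -0.0171, 0.0427]
eef_rot: [-3.141, 0.002, -2.798]
ft_force: [-4.7, -0.1, 5.7]
width: 0.0509
t 11.63 shift [-0.1 -0.  -0.3] turn [-0.02  0.12 -0.09] F [-4.66 -0.12  5.69] w 50.9
```

```bash
python3 -m jog '[[52,[0,0,0],[0,0,0]],[55,[0,0,0],[0,0,0]],[58,[0,0,0],[0,0,0]],[62,[0,0,0],[0,0,0]],[66,[0,0,0],[0,0,0]],[70,[0,0,0],[0,0,0]],[70,[0,0,0],[0,0,0]],[70,[0,0,0],[0,0,0]]]';  python3 look.py w10 cassette_mid; python3 to.py .5297 -.0171 .043 -160.2
```

```text
t: 12.3
ee_pos: [0.5296, -0.0171, 0.0427]
eef_rot: [-3.141, 0.002, -2.798]
ft_force: [-0.1, 0.5, 0.8]
width: 0.0697
t 12.4 shift [-0.1 -0.  -0.3] turn [-0.03  0.12 -0.09] F [0.76 0.26 0.14] w 70.0
```

View pics/w10.png

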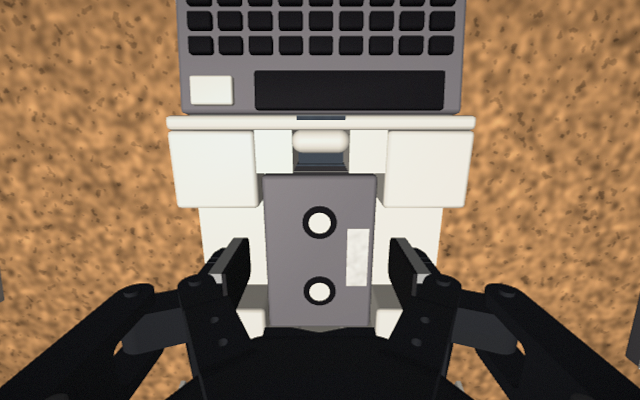

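```bash
python3 -m jog '[[70,[0,0,-6],[0,0,0]],[70,[0,0,-20],[0,0,0]],[70,[0,0,-40],[0,0,0]],[70,[0,0,-70],[0,0,0]],[40,[0,0,-105],[0,0,0]],[10,[0,0,-140],[0,0,0]],[0,[0,0,-175],[0,0,0]],[0,[0,0,-195],[0,0,0]]]';  python3 look.py w11 bay press_place hinge; python3 cas.py w11b .058;python3 to.py .659 .030 .235 -160.2
```

```text
t: 13.07
ee_pos: [0.5299, -0.0175, 0.2431]
eef_rot: [-3.139, 0.008, -2.798]
ft_force: [-0.3, 0.1, 1.0]
width: 0.0217
press_place [319.7 128.2] 0.89 [ 0.4798 -0.0361  0.062 ]
hinge [321.7 228.3] 0.83 [0.5857 0.0044 0.0675]
[320.3, 173.9] 0.63 [ 0.52736238 -0.01703299  0.0445    ]
conf 0.87 uvbox [295 138] [342 209]
rect at top (526.3701171875, -19.521411895751953) (80.87237548828125, 53.363800048828125) 19.77483367919922
tcp [ 0.52923449 -0.01699255  0.238218  ] [-179.99700111    0.187294   -160.28513966]
t 13.42 shift [-138.6    0.4    1.2] turn [-0.   -0.01 -0.09] F [ 0.23 -0.15 -0.81] w 0.0
```

View pics/w11b.png

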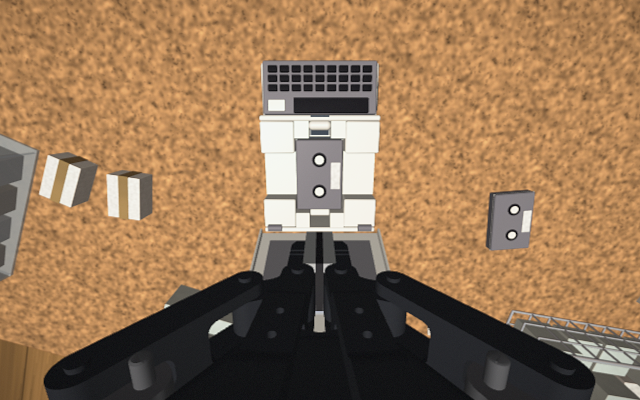

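```bash
python3 -m jog '[[0,[-22,0,-3],[0,0,0]],[0,[-44,0,-3],[0,0,0]],[0,[-66,0,-3],[0,0,0]],[0,[-88,0,-3],[0,0,0]],[0,[-110,0,-3],[0,0,0]],[0,[-130,0,-3],[0,0,0]],[0,[-142,0,-3],[0,0,0]],[0,[-142,0,-3],[0,0,0]]]'; python3 to.py .659 .030 .16 -160.2
python3 - <<'E'
from h import *
for n in ['side','wrist','top']: save(n+'12',grab_frame(n))
E
```

```text
t: 14.08
ee_pos: [0.6632, 0.0314, 0.236]
eef_rot: [3.141, -0.005, -2.797]
ft_force: [0.6, -0.2, -0.3]
width: -0.0001
t 14.08 shift [ 4.   0.1 76. ] turn [ 0.02 -0.27 -0.07] F [ 0.61 -0.17 -0.3 ] w -0.1
```

View pics/side12.png

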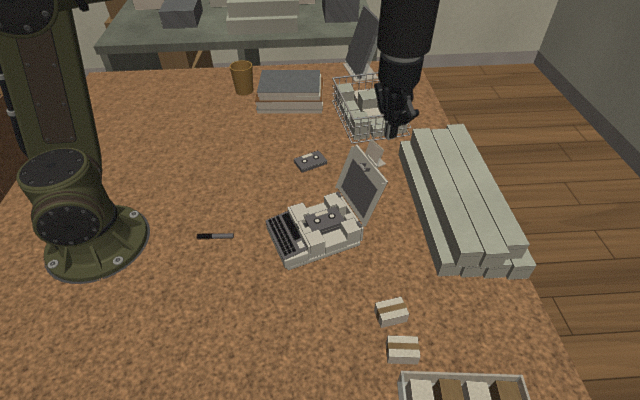

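View pics/wrist12.png

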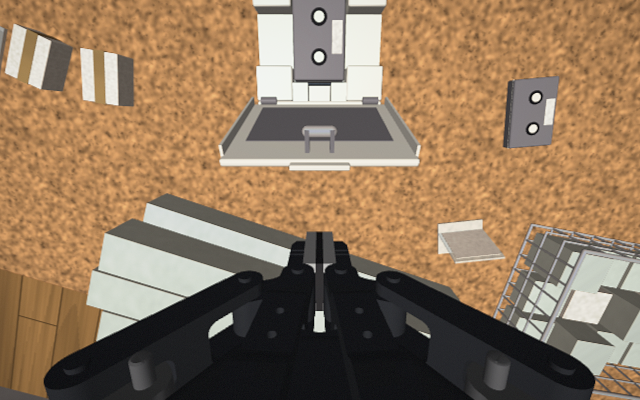

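Run:
```python
from h import *
o=get_obs();K,E=cam('wrist',o);M=Rt(o); print(o['t'],o['ee_pos'])
for uv,z in [((320,163),.187),((320,170),.187),((220,163),.187),((420,160),.187),((320,235),o['ee_pos'][2])]:
    P=atz(uv,z,K,E); print(uv,np.round(P,4),np.round(M.T@(P-o['ee_pos'])*1000,1))
Kt,Et=cam('top')
for uv in [(300,88),(205,120)]: print(atz(uv,.05,Kt,Et))
```

```text
14.2333 [0.66186677 0.03049263 0.23845386]
(320, 163) [0.6267 0.0177 0.187 ] [37.3 -0.2 51.5]
(320, 170) [0.6312 0.0193 0.187 ] [32.6 -0.2 51.5]
(220, 163) [ 0.6493 -0.0451  0.187 ] [ 37.2 -67.   51.5]
(420, 160) [0.6024 0.0796 0.187 ] [39.4 66.3 51.5]
(320, 235) [0.6551 0.0278 0.2385] [ 7.3 -0.3  0. ]
[0.7425929  0.04946166 0.05      ]
[0.67534186 0.23444915 0.05      ]
```

```bash
python3 -m jog '[[0,[0,0,10],[0,0,0]],[0,[0,0,25],[0,0,0]],[0,[0,0,40],[0,0,0]],[0,[0,0,55],[0,0,0]],[0,[0,0,68],[0,0,0]],[0,[3,0,75],[0,0,0]],[0,[8,0,75],[0,0,0]],[0,[12,0,75],[0,0,0]]]'; python3 look.py w13 hinge
```

```text
t: 14.9
ee_pos: [0.6498, 0.026, 0.1637]
eef_rot: [-3.141, -0.002, -2.798]
ft_force: [0.4, 1.6, 0.3]
width: -0.0001
hinge [321.6 118.8] 0.94 [0.5877 0.0049 0.0675]
hinge [575.1 126.9] 0.22 [0.5254 0.1965 0.0675]
```

View pics/w13.png

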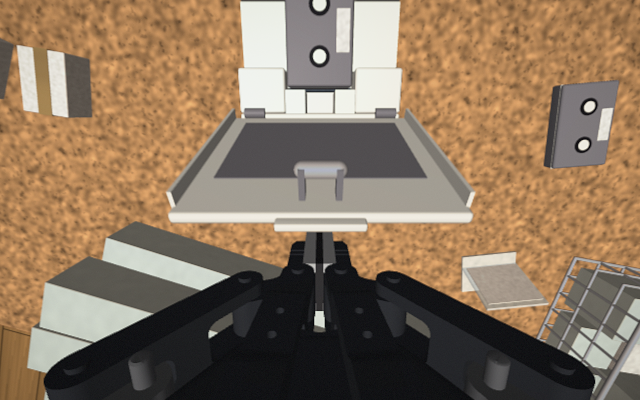

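```bash
python3 -m jog '[[0,[4,0,0],[0,0,0]],[0,[9,0,0],[0,0,0]],[0,[14,0,0],[0,0,0]],[0,[19,0,0],[0,0,0]],[0,[24,0,0],[0,0,0]],[0,[29,0,0],[0,0,0]],[0,[34,0,0],[0,0,0]],[0,[39,0,0],[0,0,0]]]'; python3 -m jog '[[0,[4,0,0],[0,0,0]],[0,[8,0,0],[0,0,0]],[0,[12,0,0],[0,0,0]],[0,[16,0,0],[0,0,0]],[0,[20,0,0],[0,0,0]],[0,[24,0,0],[0,0,0]],[0,[28,0,0],[0,0,0]],[0,[32,0,0],[0,0,0]]]';python3 look.py w14 hinge
```

```text
t: 15.67
ee_pos: [0.6131, 0.0127, 0.1652]
eef_rot: [-3.141, 0.001, -2.798]
ft_force: [-0.1, -0.1, 0.3]
width: 0.0001
t: 16.33
ee_pos: [0.5826, 0.0018, 0.1651]
eef_rot: [-3.141, 0.0, -2.798]
ft_force: [0.5, -0.3, -0.1]
width: 0.0001
hinge [321.6 199.2] 0.72 [0.5831 0.0034 0.0675]
```

View pics/w14.png

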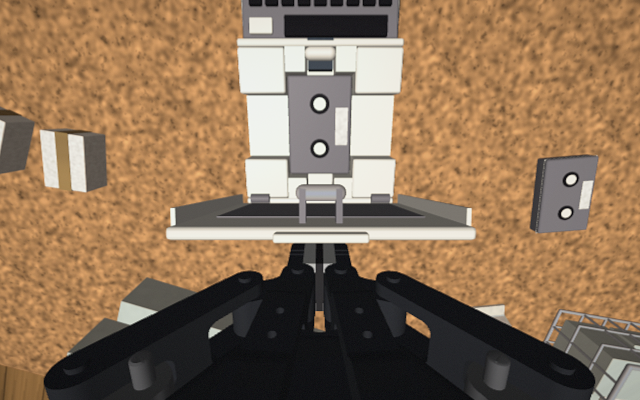

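```bash
python3 -m jog '[[0,[4,0,0],[0,0,0]],[0,[9,0,0],[0,0,0]],[0,[14,0,0],[0,0,0]],[0,[19,0,0],[0,0,0]],[0,[24,0,0],[0,0,0]],[0,[29,0,0],[0,0,0]],[0,[34,0,0],[0,0,0]],[0,[38,0,0],[0,0,0]]]'; python3 look.py w15 hinge
```

```text
t: 17.1
ee_pos: [0.5463, -0.0112, 0.1655]
eef_rot: [-3.141, 0.001, -2.798]
ft_force: [-0.0, 1.1, 0.5]
width: -0.0001
```

View pics/w15.png

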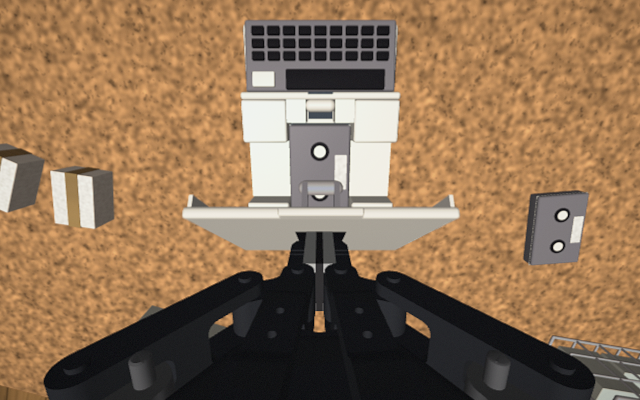

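```bash
python3 -m jog '[[0,[0,0,-5],[0,0,0]],[0,[0,0,-10],[0,0,0]],[0,[0,0,-15],[0,0,0]],[0,[0,0,-20],[0,0,0]],[0,[0,0,-20],[0,0,0]],[0,[0,0,-20],[0,0,0]],[0,[0,0,-20],[0,0,0]],[0,[0,0,-20],[0,0,0]]]';python3 -m jog '[[0,[0,0,0],[0,0,0]],[0,[0,0,0],[0,0,0]],[0,[0,0,0],[0,0,0]],[0,[0,0,0],[0,0,0]],[0,[0,0,0],[0,0,0]],[0,[0,0,0],[0,0,0]],[0,[0,0,0],[0,0,0]],[0,[0,0,0],[0,0,0]]]'; python3 look.py w16 press_place; python3 to.py .4784 -.0357 .11 -160.2
```

```text
t: 17.87
ee_pos: [0.5463, -0.0112, 0.1853]
eef_rot: [-3.141, 0.001, -2.798]
ft_force: [0.2, -0.7, -0.0]
width: -0.0003
t: 18.53
ee_pos: [0.5463, -0.0112, 0.1853]
eef_rot: [-3.141, 0.001, -2.798]
ft_force: [-0.6, 0.3, -0.2]
width: -0.0005
press_place [316.6 110.8] 0.68 [ 0.4797 -0.0383  0.062 ]
t 18.63 shift [72.2 -0.1 75.2] turn [-0.03  0.04 -0.1 ] F [-0.55  0.13 -0.42] w -0.2
```

View pics/w16.png

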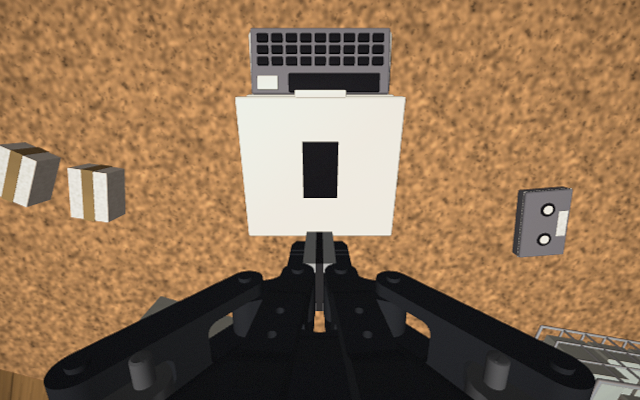

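```bash
python3 -m jog '[[0,[20,0,0],[0,0,0]],[0,[40,0,5],[0,0,0]],[0,[60,0,15],[0,0,0]],[0,[72,0,30],[0,0,0]],[0,[72,0,45],[0,0,0]],[0,[72,0,60],[0,0,0]],[0,[72,0,75],[0,0,0]],[0,[72,0,75],[0,0,0]]]'; python3 look.py w17 press_place; python3 to.py .4784 -.0357 .092 -160.2
```

```text
t: 19.3
ee_pos: [0.4768, -0.0356, 0.1071]
eef_rot: [3.141, -0.004, -2.798]
ft_force: [0.1, -0.8, -0.3]
width: 0.0001
press_place [318.5 220.4] 0.63 [ 0.478  -0.0364  0.062 ]
t 19.4 shift [ 0.1  0.  18.4] turn [-0.05  0.01 -0.1 ] F [-0.05 -0.3   0.91] w 0.1
```

View pics/w17.png

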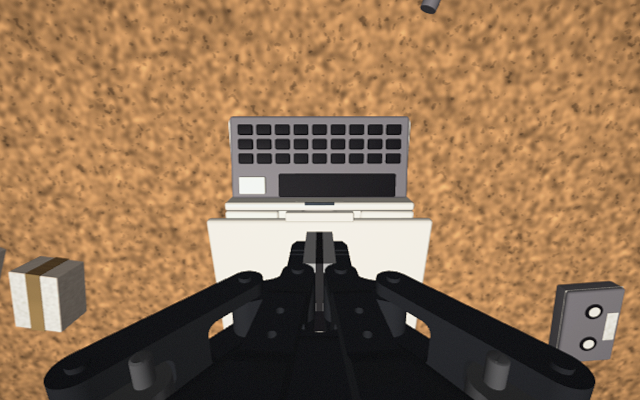

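```bash
python3 -m jog '[[0,[0,0,2],[0,0,0]],[0,[0,0,5],[0,0,0]],[0,[0,0,8],[0,0,0]],[0,[0,0,11],[0,0,0]],[0,[0,0,13],[0,0,0]],[0,[0,0,15],[0,0,0]],[0,[0,0,16],[0,0,0]],[0,[0,0,16],[0,0,0]]]'; python3 -m jog '[[0,[0,0,0.6],[0,0,0]],[0,[0,0,1.2],[0,0,0]],[0,[0,0,1.8],[0,0,0]],[0,[0,0,2.4],[0,0,0]],[0,[0,0,3],[0,0,0]],[0,[0,0,3.6],[0,0,0]],[0,[0,0,4.2],[0,0,0]],[0,[0,0,4.2],[0,0,0]]]'; python3 to.py .4784 -.0357 .092 -160.2
```

```text
t: 20.07
ee_pos: [0.4783, -0.0357, 0.0941]
eef_rot: [-3.141, -0.0, -2.798]
ft_force: [0.3, 0.5, 0.2]
width: -0.0
t: 20.73
ee_pos: [0.4783, -0.0358, 0.0898]
eef_rot: [-3.141, -0.001, -2.798]
ft_force: [0.7, 1.0, 0.4]
width: 0.0001
t 20.73 shift [-0.1  0.  -2.2] turn [-0.05 -0.03 -0.1 ] F [0.68 0.99 0.39] w 0.1
```

```bash
python3 -m jog '[[0,[0,0,0.4],[0,0,0]],[0,[0,0,0.8],[0,0,0]],[0,[0,0,1.2],[0,0,0]],[0,[0,0,1.6],[0,0,0]],[0,[0,0,2],[0,0,0]],[0,[0,0,2.4],[0,0,0]],[0,[0,0,2.8],[0,0,0]],[0,[0,0,3],[0,0,0]]]'
```

```text
t: 21.4
ee_pos: [0.4783, -0.0358, 0.0872]
eef_rot: [-3.141, -0.0, -2.798]
ft_force: [-2.0, 0.4, 4.0]
width: 0.0001
```

```bash
python3 -m jog '[[0,[0,0,0.3],[0,0,0]],[0,[0,0,0.6],[0,0,0]],[0,[0,0,0.9],[0,0,0]],[0,[0,0,1.2],[0,0,0]],[0,[0,0,1.5],[0,0,0]],[0,[0,0,1.8],[0,0,0]],[0,[0,0,2],[0,0,0]],[0,[0,0,2],[0,0,0]]]'
```

```text
t: 22.07
ee_pos: [0.4782, -0.0359, 0.0858]
eef_rot: [-3.14, -0.001, -2.798]
ft_force: [-5.1, 0.8, 6.5]
width: -0.0001
```

```bash
python3 -m jog '[[0,[0,0,0.5],[0,0,0]],[0,[0,0,0.8],[0,0,0]],[0,[0,0,1.1],[0,0,0]],[0,[0,0,1.4],[0,0,0]],[0,[0,0,1.7],[0,0,0]],[0,[0,0,2],[0,0,0]],[0,[0,0,2.2],[0,0,0]],[0,[0,0,2.2],[0,0,0]]]'
```

```text
t: 22.73
ee_pos: [0.478, -0.036, 0.0843]
eef_rot: [-3.14, -0.001, -2.797]
ft_force: [-5.3, 1.4, 8.1]
width: -0.0002
```

```bash
python3 -m jog '[[0,[0.2,0,0.6],[0,0,0]],[0,[0.3,0,0.9],[0,0,0]],[0,[0.3,0,1.2],[0,0,0]],[0,[0.4,0,1.5],[0,0,0]],[0,[0.4,0,1.8],[0,0,0]],[0,[0.4,0,2.1],[0,0,0]],[0,[0.4,0,2.3],[0,0,0]],[0,[0.4,0,2.3],[0,0,0]]]'
```

```text
t: 23.4
ee_pos: [0.4777, -0.0361, 0.0824]
eef_rot: [-3.14, -0.0, -2.797]
ft_force: [-2.3, 1.5, 5.9]
width: -0.0001
```

```bash
python3 -m jog '[[0,[0.2,0,0.4],[0,0,0]],[0,[0.2,0,0.7],[0,0,0]],[0,[0.3,0,1],[0,0,0]],[0,[0.3,0,1.2],[0,0,0]],[0,[0.3,0,1.4],[0,0,0]],[0,[0.4,0,1.6],[0,0,0]],[0,[0.4,0,1.8],[0,0,0]],[0,[0.4,0,1.8],[0,0,0]]]'
```

```text
t: 24.07
ee_pos: [0.4774, -0.0361, 0.0803]
eef_rot: [-3.14, -0.001, -2.797]
ft_force: [0.6, -0.2, 1.2]
width: -0.0003
```

```bash
python3 -m jog '[[0,[0,0,0.2],[0,0,0]],[0,[0,0,0.4],[0,0,0]],[0,[0,0,0.6],[0,0,0]],[0,[0,0,0.8],[0,0,0]],[0,[0,0,1],[0,0,0]],[0,[0,0,1.1],[0,0,0]],[0,[0,0,1.2],[0,0,0]],[0,[0,0,1.2],[0,0,0]]]'
```

```text
t: 24.73
ee_pos: [0.4773, -0.0361, 0.079]
eef_rot: [-3.14, -0.001, -2.797]
ft_force: [-0.0, 0.7, -0.0]
width: 0.0
```

```bash
python3 -m jog '[[0,[0,0,0.15],[0,0,0]],[0,[0,0,0.3],[0,0,0]],[0,[0,0,0.45],[0,0,0]],[0,[0,0,0.6],[0,0,0]],[0,[0,0,0.75],[0,0,0]],[0,[0,0,0.9],[0,0,0]],[0,[0,0,1],[0,0,0]],[0,[0,0,1],[0,0,0]]]'
```

```text
t: 25.4
ee_pos: [0.4774, -0.0361, 0.0783]
eef_rot: [-3.14, -0.0, -2.797]
ft_force: [-1.7, 0.5, 2.1]
width: -0.0001
```

```bash
python3 -m jog '[[0,[0,0,0.3],[0,0,0]],[0,[0,0,0.4],[0,0,0]],[0,[0,0,0.5],[0,0,0]],[0,[0,0,0.6],[0,0,0]],[0,[0,0,0.7],[0,0,0]],[0,[0,0,0.8],[0,0,0]],[0,[0,0,0.8],[0,0,0]],[0,[0,0,0.8],[0,0,0]]]'
```

```text
t: 26.07
ee_pos: [0.4774, -0.0362, 0.0782]
eef_rot: [-3.14, -0.0, -2.797]
ft_force: [-4.3, 0.7, 6.2]
width: 0.0002
```

```bash
python3 -m jog '[[0,[0,0,-0.5],[0,0,0]],[0,[0,0,-1],[0,0,0]],[0,[0,0,-2],[0,0,0]],[0,[0,0,-5],[0,0,0]],[0,[0,0,-15],[0,0,0]],[0,[0,0,-30],[0,0,0]],[0,[0,0,-50],[0,0,0]],[0,[0,0,-70],[0,0,0]]]';python3 -m jog '[[0,[0,0,-10],[0,0,0]],[0,[0,0,-20],[0,0,0]],[0,[0,0,-25],[0,0,0]],[0,[0,0,-29],[0,0,0]],[0,[0,0,-29],[0,0,0]],[0,[0,0,-29],[0,0,0]],[0,[0,0,-29],[0,0,0]],[0,[0,0,-29],[0,0,0]]]'; python3 look.py w18 press_place
python3 - <<'E'
from h import *
im=grab_frame('side'); save('side18',cv2.resize(im[170:290,230:420],None,fx=4,fy=4,interpolation=cv2.INTER_CUBIC))
grab_frame('top')
K,E=cam('top')
for r in mark_of('thin_mid','top')[:1]: print(r, atz(r['uv'],.0075,K,E))
print(atz((198,205.6),.0075,K,E))
E
```

```text
t: 26.73
ee_pos: [0.4773, -0.0362, 0.1494]
eef_rot: [-3.14, -0.0, -2.797]
ft_force: [0.0, -0.2, 1.0]
width: 0.0001
t: 27.4
ee_pos: [0.4769, -0.0362, 0.1776]
eef_rot: [-3.14, -0.002, -2.797]
ft_force: [0.2, 0.7, 1.1]
width: 0.0001
press_place [317.  195.7] 0.66 [ 0.4803 -0.038   0.062 ]
{'uv': [198.2, 206.2], 'confidence': 0.58} [0.50889069 0.25332257 0.0075    ]
[0.51010103 0.25377529 0.0075    ]
```

View pics/w18.png

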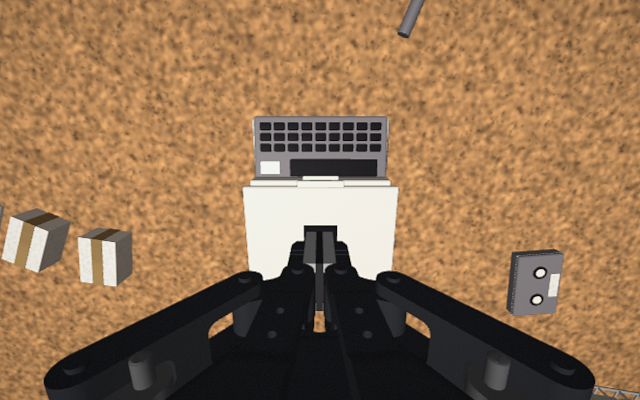

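View pics/side18.png

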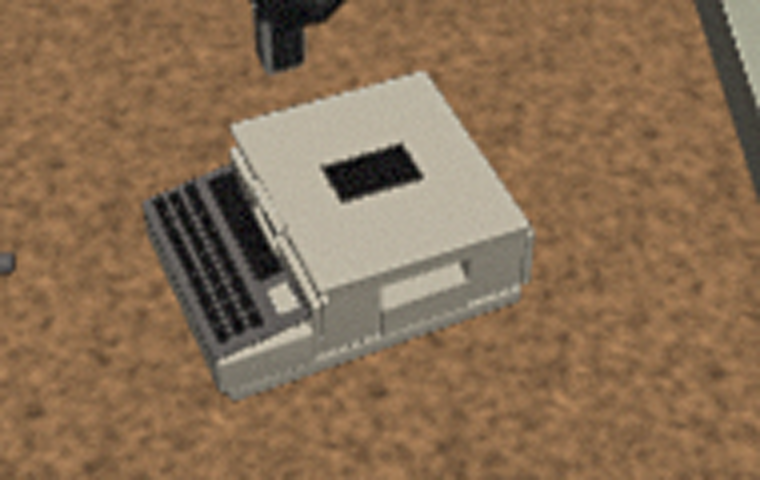

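```bash
python3 -m jog '[[0,[0,0,20],[0,0,0]],[0,[0,0,40],[0,0,0]],[0,[0,0,60],[0,0,0]],[0,[0,0,75],[0,0,0]],[0,[0,0,82],[0,0,0]],[0,[0,0,85],[0,0,0]],[0,[0,0,86],[0,0,0]],[0,[0,0,86],[0,0,0]]]';python3 -m jog '[[0,[0,0,1],[0,0,0]],[0,[0,0,2],[0,0,0]],[0,[0,0,3],[0,0,0]],[0,[0,0,4],[0,0,0]],[0,[0,0,5],[0,0,0]],[0,[0,0,6],[0,0,0]],[0,[0,0,7],[0,0,0]],[0,[0,0,7.5],[0,0,0]]]'
```

```text
t: 28.32
ee_pos: [0.4776, -0.0363, 0.0931]
eef_rot: [-3.139, 0.0, -2.797]
ft_force: [-0.3, 0.2, 0.5]
width: -0.0004
t: 28.98
ee_pos: [0.4776, -0.0363, 0.0854]
eef_rot: [-3.139, 0.0, -2.797]
ft_force: [0.5, -1.2, -0.3]
width: 0.0
```

```bash
python3 -m jog '[[0,[0,0,-3],[0,0,0]],[0,[0,0,-10],[0,0,0]],[0,[0,0,-25],[0,0,0]],[0,[0,0,-45],[0,0,0]],[0,[0,0,-65],[0,0,0]],[0,[0,0,-80],[0,0,0]],[0,[0,0,-80],[0,0,0]],[0,[0,0,-80],[0,0,0]]]'; python3 -c "
from bench import *
print(finish_job())"
```

```text
t: 29.65
ee_pos: [0.4781, -0.036, 0.1669]
eef_rot: [-3.139, 0.003, -2.797]
ft_force: [1.3, 0.7, 0.2]
width: -0.0002
the job is handed in; nothing more can be done
None
```

I laid the thick cassette in the bay, swung the cover over and pressed it shut until it latched. I then backed the arm off and handed the job in at about 29.7 s. No verdict came back.

- **Cassette:** I lowered it until I felt the bay floor (about 6 N with the tool within 1 mm of the expected height), then let go. Pictures after release showed its centre within about 2 mm of the bay's middle and in line with the bay. The cover now hides it, so I could not look again at the end.
- **Cover:**
  - Contact came with the fingertips about 88 mm above the table.
  - The force peaked at about 8 N down (roughly 10 N in total) and fell to nothing.
  - It then rose steeply at 78.2 mm. I stopped there at about 6 N down, 7.5 N in total. The highest force read was about 10 N against the 18 N limit, though readings come only at the end of each move.
- **Latch check:** I let go, then lowered the fingers again to 85.4 mm, where the cover had pushed back with over 6 N before it latched. This time there was no force, so it had not sprung up.
- **Thin cassette:** it read about 1 mm from where it started, which is within the camera error.

No check failed. The one disagreement was in the cassette's position in the grip: the spool marks and the edges gave values 1.5 to 2 mm apart along its length. I trusted the edges, and it went in without resistance.

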